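Slide the battery box home into the charging dock and start the charge

ROBOT

A 7-joint arm with a two-finger parallel gripper is mounted at the origin on the work surface. World frame = base frame: x ahead of the robot, y to its left, z up, the work surface at z = 0. Lengths are in m, angles in rad, forces in N, time in s.
With the tool pointing down it reaches from about 0.4 to 0.925 m from the base axis. Payload 5.6 kg.
Tool frame: the origin (TCP) lies on the centre line of the jaws, within the pads' length; the fingertips stand 11 mm ahead of it and the grasp point (between the pads) lies 8 mm behind it (robot.tips_ahead is the z of the fingertips in the tool frame, in m); z points along the fingers, y is the direction in which the jaws open and shut (so a half turn about z gives the same grasp; the last joint's range is limited). The gripper opens to 85 mm and grips with 20 to 120 N. Pads are 22 mm wide; open, the fingers measure 114 mm over their backs; the gripper's body (76 mm by 85 mm) begins 54 mm behind the grasp point. The pads swing forward as they close: fully open they stand 13 mm farther back than shut.
Start: joints at [1.181, 0.468, -0.012, 1.603, 0.006, 1.071, -0.056], TCP at [0.221, -0.611, 0.242] pointing down, gripper open.
Joint ranges: [-2.53, 2.53], [-0.31, 2.02], [-1.57, 1.55], [0.28, 2.44], [-1.29, 4.43], [0.15, 1.84], [-2.92, 2.92]. Speed limits (rad/s): [2.57, 2.57, 3.14, 3.14, 3.14, 3.14, 3.14].

INTERFACE

Orientations are given as a rotation vector (axis times angle).
In Python, from workcell import robot gives the robot as it stands.
- The arm moves only by the tool arm_command, never from a script. Its argument "series" is a list of rows, each an object with "offset": the shift along the tool's x, y, z in mm, a list of three; "angular": the turn, a rotation vector about the tool's x, y, z in degrees, a list of three. A call has exactly 5 rows; each row shifts and turns the commanded pose from where the row before left it, along the tool's axes as they then stand; what a row does not reach is not made up. A row lasts 1/10 s, in which the tool goes at most 50 mm and 8.59 degrees, less where a joint would pass 70% of its speed; a pose out of reach is approached as far as the arm can. A call is refused whole if a number of a shift passes 50 or a number of a turn 8.59, either way. A call with a gripper value outside its range is refused whole. "fingers" is the finger opening in mm, from 0 to 85.4, set as the call begins (left out, the last holds). The fingers move at their own pace and stop on an object; "force" is the grip in N (left out, the last holds). Time passes only in rows, so rows that do not move let the fingers close, or fill a call up. It gives the time, the measured TCP pose, the force and the opening at its end, in the units of the state.
- robot.get_obs(): the state, without advancing time (a new reading comes with each control period).
- robot.snapshot(name): name is "side" or "top" or "wrist"; returns the picture (384x512x3 uint8, red, green, blue); there is no depth.
- robot.get_calibration(name): a dict with "fx", "fy", "cx", "cy" (pixels), "D" ([k1, k2, p1, p2, k3] as OpenCV has them; the pictures are not rectified), "world_from_camera" (4x4, takes a point from camera to world coordinates). Camera axes: x right, y down, z forward; pixel columns grow to the right and rows downward; lengths in m; the calibration is good to about 2 mm. A picture is of the moment at which its call begins: read the wrist's pose just before it. get_calibration takes no time and is no camera call; for the wrist camera it gives the pose at the moment of the call.
- robot.job_done(): hands the job in, once; it reports no verdict.
The state is a dict: "time": time; "q": joint angles; "joint_vel": joint speeds; "tau": joint torques, N m; "tool_pos": TCP position; "ee_rot": TCP orientation; "ft_force": force on the tool from outside, world axes, zero at the start; "ft_torque": the same for the moment, N m; "opening": finger opening in m.
Only numpy, scipy, OpenCV 4.12 (cv2) and the standard library are available. Lean on these libraries where they do the work, as an engineer would, in place of code of your own. Each camera call takes 0.05 s, during which the arm holds its last target. There are 200 camera calls.

TASK

Push the heavy battery box along the bench, low down near its base so that it slides without tipping, between the cheeks of the charging dock until it stands fully home, square against the stop. Then press the start button on the charger beside it all the way down, let it come up again, and finish clear of everything. Do not pinch or lift the battery, do not press the button before the battery is home, and leave the other things on the bench where they are.

Things in the scene. Friction and masses are not known exactly. Their poses are not given: they have to be found in the camera images.
- battery: The battery box: dark, closed, flat-sided block with a lighter lid, 40 deep (its x) x 130 long (its y) x 64 high, about 0.85 kg, on two 4 mm rubber feet. Origin: centre of its underside; z up; x points from its near broad face (robot side) to its far one, roughly towards the dock.
- battery_push (a point): Middle of the battery's near broad face, 12 above the bench. The rubber feet grip (friction about 0.7; 4 to 8 N slide it): a push on a broad face higher than about 22 above the bench tips the battery, a lower one slides it.
- dock: The charging dock, fixed, open at the top and at its mouth; its floor is the bare bench. Origin: on the bench at the middle of the face of its stop; x points into the stop (the way to push), y left along it. Stop: 170 long, 45 high, 30 thick, solid. On the left (x -70 to 30, y 103 to 173) is the charger, a box 40 high that carries the start button.
- dock_home (a point): Where the battery's origin is when it is home: on the bench, 20 before the stop, on the dock's centre line. Axes as the dock's.
- dock_mouth (a point): Middle of the dock's mouth, on the bench, 65 before the stop. Two cheeks 30 high lead in: about 190 apart here, narrowing to 142 apart inside at 30 before the stop, then parallel to the stop.
- start_top (a point): Centre of the top of the start button, a round cap 28 across in a collar 44 across and 12 high, on top of the charger, 58 above the bench; pressed straight down; dock frame (-35, 138).
- start (a joint): Travel of the start button in m: 0 released, 0.006 fully down; it is sprung (about 1.5 N to start, 5 N fully down) and comes back up by itself.
- spool: Bystander, loose, to be left alone: reel of solder standing on its flange, 54 across, 46 high; origin at its underside.
- jar: Bystander, loose, to be left alone: small amber jar, 42 across, 50 high; origin at its underside.
- driver: Bystander, loose, to be left alone: screwdriver, 170 long, lying behind the dock's stop; origin under its shaft line.
- board: Bystander, loose, to be left alone: loose circuit board, 160 x 110, up to 20 high; origin at its underside.
- meter: Bystander, loose, to be left alone: yellow hand multimeter lying flat, 170 x 82 x 42; origin at its underside.
- heatsink: Bystander, loose, to be left alone: finned aluminium heat sink, 70 x 50 x 32; origin at its underside.
- brush: Bystander, loose, to be left alone: cleaning brush, 150 long, lying; origin at its underside.
Things that resemble listed ones, but are neither listed nor needed, are in the scene too. What is shaped like the battery but green is not meant.

How it is judged:
On the way, in this order (a step that is already met when the one before it is completed fails the run):
1. the battery stands fully home in the dock, against the stop (x of battery in the frame of dock between -0.025 and -0.015 m and y of battery in the frame of dock between -0.012 and 0.012 m and angle between the x axis of battery and the x axis of dock, either way round below 0.08 rad and angle between battery's own z axis and vertical below 0.05 rad and height (world z) of battery below 0.004 m), for 0.2 s.
2. the start button is pressed down (value of joint start above 0.0045 m), for 0.05 s.
At the end, for the whole second after the job is handed in: The battery stands upright (within 0.05 rad) on the bench, within 5 mm of the dock's stop and square to it within 0.08 rad, between the cheeks, at rest; the start button has been pressed (at least 4.5 of 6 mm) after that and is up again (all of step 1 and linear speed of battery below 0.01 m/s and value of joint start below 0.0015 m); the robot touches nothing.
It fails at once if the battery tips (more than 0.17 rad) (angle between battery's own z axis and vertical above 0.17 rad).
It fails at once if the battery is lifted (more than 10 mm) (height (world z) of battery above 0.01 m).
It fails at once if the battery is pinched between the fingers across its two broad faces (contact force between each of battery_c3, battery_c4 and the fingers above 2 N).
It fails at once if the start button is pressed while the battery is not home (value of joint start above 0.003 m and not (x of battery in the frame of dock between -0.025 and -0.015 m and y of battery in the frame of dock between -0.012 and 0.012 m and angle between the x axis of battery and the x axis of dock, either way round below 0.08 rad and angle between battery's own z axis and vertical below 0.05 rad and height (world z) of battery below 0.004 m)).
It fails at once if a bystander is moved (more than 15 mm) (distance of any of spool, jar, driver, board, meter, heatsink, brush from where it was at the start of the episode above 0.015 m).
It also fails if it takes over 61 s, if anything falls off the work surface, if the arm or the gripper's body presses on something with over 40 N, if the wrist force passes 120 N, or if a joint passes its speed limit or range.

## Working session

There is one attempt and no reset: what is moved stays moved. The work goes in short steps, Python scripts to look and compute and a tool call to move; the robot and the scene stay as the last step left them, time stands still between calls to the robot, and variables do not carry over. Pictures are saved under pics/ and viewed, about 8 in all and at most 12, crops included, and the job is handed in when it is done.

Besides the shell and the picture viewer there is one more tool, called as name([rows], argument=value, ...), one row to a line, values as JSON. arm_command: Moves the arm, as the interface text tells. Its arguments: {"type":"object","properties":{"series":{"type":"array","items":{"type":"object","properties":{"offset":{"type":"array","items":{"type":"number"}},"angular":{"type":"array","items":{"type":"number"}}}}},"fingers":{"type":"number"},"force":{"type":"number"}},"required":["series"]}

```bash
mkdir -p pics; ls; python3 - <<'E'
from workcell import robot
import cv2,numpy as np
o=robot.get_obs();print(o)
print(robot.tips_ahead)
for n in("top","side"):
    im=robot.snapshot(n);cv2.imwrite(f"pics/{n}0.png",im[:,:,::-1]);
    c=robot.get_calibration(n);print(n,c)
E
```

```text
pics
{'time': 0.0, 'q': array([ 1.18101713,  0.46840689, -0.0116206 ,  1.60363807,  0.00600594,
        1.0713876 , -0.05629811]), 'joint_vel': array([-0.00128584, -0.00059672, -0.00018739, -0.00205676, -0.00081678,
       -0.00158486,  0.0003714 ]), 'tau': array([-7.38898871e-04, -5.32400608e+01,  2.12370011e-02, -2.51313525e+01,
        1.14435286e-02,  7.75104883e-03, -8.26190018e-06]), 'tool_pos': array([ 0.22067608, -0.61081489,  0.24131305]), 'ee_rot': array([-3.09277144e+00, -5.41624815e-01,  6.77260002e-04]), 'ft_force': array([ 0.31096918,  1.07495194, -0.37858372]), 'ft_torque': array([-0.00127677, -0.00227228,  0.04707844]), 'opening': 0.08503547477403905}
0.011
top {'fx': 390.82167969070275, 'fy': 390.82167969070275, 'cx': 254.43873331788336, 'cy': 193.53143831536812, 'D': array([-0.07373193,  0.        ,  0.        ,  0.        ,  0.        ]), 'world_from_camera': array([[-0.00983529, -0.99184236,  0.12709052,  0.38654568],
       [-0.9999153 ,  0.01083857,  0.00720512, -0.01363247],
       [-0.00852383, -0.12700889, -0.99186495,  1.34795583],
       [ 0.        ,  0.        ,  0.        ,  1.        ]])}
side {'fx': 464.0239248560344, 'fy': 464.0239248560344, 'cx': 252.861533819268, 'cy': 188.49180687363403, 'D': array([-0.0396744,  0.       ,  0.       ,  0.       ,  0.       ]), 'world_from_camera': array([[-0.99828726, -0.0239524 ,  0.05337438,  0.45407847],
       [-0.05678689,  0.6160623 , -0.78564781,  1.25403435],
       [-0.01406379, -0.78733317, -0.61636733,  1.08272977],
       [ 0.        ,  0.        ,  0.        ,  1.        ]])}
```

View pics/top0.png

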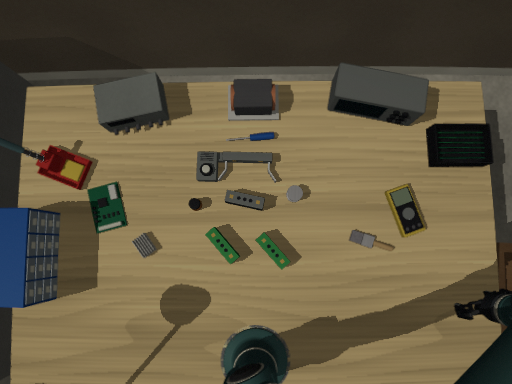

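View pics/side0.png

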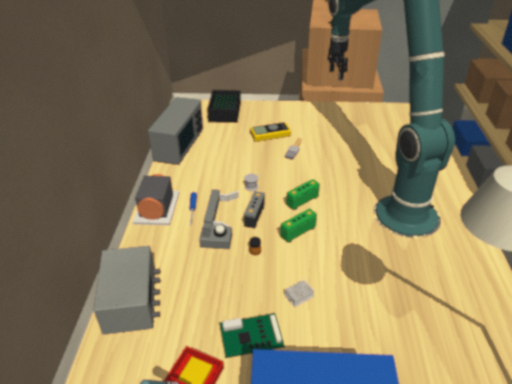

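The top view shows the battery at (245,199), the dock stop at (245,157), the charger and button at (207,168), the jar at (195,204), the spool at (295,193), and green decoys at (222,245) and (272,250). I'll zoom in for measuring.

```bash
python3 - <<'E'
import cv2
a=cv2.imread("pics/top0.png")[140:275,180:312];cv2.imwrite("pics/top0c.png",cv2.resize(a,None,fx=5.8,fy=4.4*1.0,interpolation=cv2.INTER_CUBIC) if 0 else cv2.resize(a[:75],None,fx=6,fy=6,interpolation=cv2.INTER_CUBIC))
b=cv2.imread("pics/side0.png")[170:270,185:325];cv2.imwrite("pics/side0c.png",cv2.resize(b,None,fx=5.5,fy=5.5,interpolation=cv2.INTER_CUBIC))
E
```

```text
(no output)
```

View pics/top0c.png

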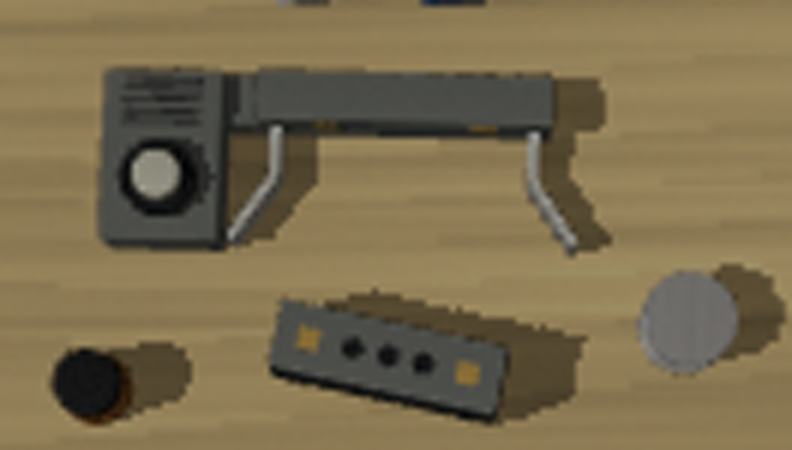

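View pics/side0c.png

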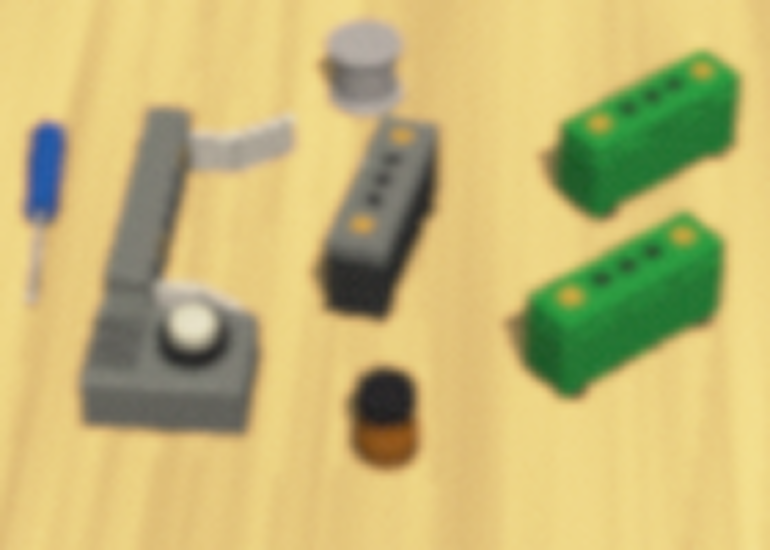

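The crop shows:
- lid corners at (282,298), (508,346), (497,410), (271,365)
- stop top edge running (258,122) to (553,128)
- charger corners at (105,68) to (222,243)
- button cap at (156,174)
- jar at (92,384)
- spool at (688,320)

```bash
cat > h.py <<'E'
import cv2,numpy as np
from workcell import robot
def ray(n,px,z,cal=None):
    c=cal or robot.get_calibration(n);K=np.array([[c["fx"],0,c["cx"]],[0,c["fy"],c["cy"]],[0,0,1]])
    p=cv2.undistortPoints(np.array(px,float).reshape(-1,1,2),K,np.array(c["D"])).reshape(-1,2)
    T=c["world_from_camera"];d=np.c_[p,np.ones(len(p))]@T[:3,:3].T
    return T[:3,3]+d*((z-T[2,3])/d[:,2])[:,None]
def top(px,z,s=6,o=(180,140),n="top"): return ray(n,(np.array(px,float)+.5)/s-.5+np.array(o),z)[:,:2]
E
python3 - <<'E'
from h import *
np.set_printoptions(precision=4,suppress=True)
def rep(n,P): print(n,P.tolist() if 0 else P.round(4).tolist(),'sides',np.linalg.norm(np.roll(P,-1,0)-P,axis=1).round(4),'mean',P.mean(0))
L=top([(282,298),(508,346),(497,410),(271,365)],.064);rep('lid',L)
S=top([(258,122),(553,128),(553,75),(258,72)],.045);rep('stop',S)
C=top([(105,68),(225,72),(222,243),(98,243)],.040);rep('chg',C)
print('btn',top([(156,174)],.058),'jar',top([(92,384)],.05),'spool',top([(688,320)],.046))
s=lambda px,z: top(px,z,5.5,(185,170),"side")
print('side btn',s([(191,327)],.058),'stop near L,R',s([(155,290),(187,112)],.045))
print('side lid',s([(386,117),(437,128),(385,262),(328,245)],.064))
for n,P in(('lid',L),('stop',S)):
    d=(P[0]+P[3]-P[1]-P[2]); print(n,'yaw of x deg',np.degrees(np.arctan2(-d[0],d[1])))
d=C[0]+C[1]-C[2]-C[3];print('chg yaw',np.degrees(np.arctan2(d[1],d[0])))
# mask-based stop near-edge / white cap
im=cv2.imread("pics/top0.png").astype(int)
m=(im.min(2)>140);m[:150]=0;m[185:]=0;m[:,:197]=0;m[:,218:]=0
y,x=np.nonzero(m);print('cap px',x.mean(),y.mean(),len(x),ray('top',[(x.mean(),y.mean())],.058))
E
```

```text
lid [[0.5664, 0.088], [0.5383, -0.0366], [0.503, -0.0301], [0.5292, 0.0941]] sides [0.1278 0.0359 0.127  0.0377] mean [0.5342 0.0289]
stop [[0.6701, 0.1032], [0.6646, -0.0641], [0.6953, -0.0646], [0.6991, 0.1032]] sides [0.1673 0.0307 0.1678 0.0291] mean [0.6823 0.0194]
chg [[0.7039, 0.1914], [0.7006, 0.1225], [0.6016, 0.1239], [0.6024, 0.1944]] sides [0.069  0.099  0.0704 0.1015] mean [0.6521 0.1581]
btn [[0.6382 0.1592]] jar [[0.5211 0.1954]] spool [[ 0.554  -0.1379]]
side btn [[0.639  0.1642]] stop near L,R [[ 0.6669  0.1187]
 [ 0.6675 -0.0553]]
side lid [[ 0.5348 -0.0312]
 [ 0.5016 -0.0211]
 [ 0.5279  0.1089]
 [ 0.5632  0.0949]]
lid yaw of x deg -12.30424367419465
stop yaw of x deg -1.5816520921931287
chg yaw -1.228914359890008
cap px nan nan 0 [[nan nan nan]]<stdin>:17: RuntimeWarning: Mean of empty slice.
  ret = ret.dtype.type(ret / rcount)
```

Both views agree on the geometry. The battery is at about (0.534, 0.029) with yaw -12.4°. The stop-face middle is at about (0.668, 0.020) with dock yaw about -1.4°.

I'll push with two spread fingertips, which self-aligns the battery, with the tool tilted 15° so the tips lead low. Next is a planning helper.

```bash
cat > plan.py <<'E'
import sys,numpy as np
from scipy.spatial.transform import Rotation as R
from workcell import robot
# usage: x y z yaw_deg tilt_deg nrows   (TCP target; tilt: tips forward)
x,y,z,yaw,t,n=map(float,sys.argv[1:7]);n=int(n)
o=robot.get_obs();Rc=R.from_rotvec(o["ee_rot"]);p=o["tool_pos"]
T=R.from_euler('z',yaw,degrees=True)*R.from_euler('y',-t,degrees=True)*R.from_rotvec([np.pi,0,0])
rv=(Rc.inv()*T).as_rotvec(degrees=True)/n
d=(np.array([x,y,z])-p)/n
print('t',round(o["time"],2),'pos',p.round(4),'F',o["ft_force"].round(1),'open',round(o["opening"],3),'step',(d*1e3).round(1))
Rk=Rc
for k in range(n):
    print([round(v) if abs(v)>3 else round(v,1) for v in Rk.inv().apply(d)*1e3],rv.round(1).tolist()); Rk=Rk*R.from_rotvec(rv,degrees=True)
E
python3 plan.py .47 .028 .2 -1.4 15 16
```

```text
t 0.1 pos [ 0.2207 -0.6109  0.2414] F [0.5 0.5 0.7] open 0.085 step [15.6 39.9 -2.6]
[28, -32, np.float64(2.6)] [-0.2, 0.9, 1.3]
[27, -33, np.float64(3.0)] [-0.2, 0.9, 1.3]
[27, -34, 3] [-0.2, 0.9, 1.3]
[26, -34, 4] [-0.2, 0.9, 1.3]
[25, -35, 4] [-0.2, 0.9, 1.3]
[24, -35, 4] [-0.2, 0.9, 1.3]
[23, -36, 4] [-0.2, 0.9, 1.3]
[22, -36, 5] [-0.2, 0.9, 1.3]
[21, -37, 5] [-0.2, 0.9, 1.3]
[20, -37, 5] [-0.2, 0.9, 1.3]
[19, -38, 5] [-0.2, 0.9, 1.3]
[18, -38, 6] [-0.2, 0.9, 1.3]
[17, -39, 6] [-0.2, 0.9, 1.3]
[16, -39, 6] [-0.2, 0.9, 1.3]
[15, -40, 6] [-0.2, 0.9, 1.3]
[14, -40, 6] [-0.2, 0.9, 1.3]
```

arm_command([
  {"offset":[28,-32,2],"angular":[-0.2,0.9,1.3]},
  {"offset":[27,-33,3],"angular":[-0.2,0.9,1.3]},
  {"offset":[27,-34,3],"angular":[-0.2,0.9,1.3]},
  {"offset":[26,-34,4],"angular":[-0.2,0.9,1.3]},
  {"offset":[25,-35,4],"angular":[-0.2,0.9,1.3]},
], fingers=70)

```text
time: 0.6
tool_pos: [0.2989, -0.4094, 0.229]
ee_rot: [3.115, 0.363, 0.127]
ft_force: [0.5, -0.3, 0.0]
opening: 0.0701
```

arm_command([
  {"offset":[24,-35,4],"angular":[-0.2,0.9,1.3]},
  {"offset":[23,-36,4],"angular":[-0.2,0.9,1.3]},
  {"offset":[22,-36,5],"angular":[-0.2,0.9,1.3]},
  {"offset":[21,-37,5],"angular":[-0.2,0.9,1.3]},
  {"offset":[20,-37,5],"angular":[-0.2,0.9,1.3]},
])

```text
time: 1.1
tool_pos: [0.3751, -0.211, 0.2157]
ee_rot: [3.119, 0.185, 0.252]
ft_force: [1.0, 0.2, 0.5]
opening: 0.0696
```

arm_command([
  {"offset":[19,-38,5],"angular":[-0.2,0.9,1.3]},
  {"offset":[18,-38,6],"angular":[-0.2,0.9,1.3]},
  {"offset":[17,-39,6],"angular":[-0.2,0.9,1.3]},
  {"offset":[16,-39,6],"angular":[-0.2,0.9,1.3]},
  {"offset":[15,-40,6],"angular":[-0.2,0.9,1.3]},
])

```text
time: 1.6
tool_pos: [0.4501, -0.0114, 0.2004]
ee_rot: [3.108, 0.005, 0.376]
ft_force: [0.8, -1.7, 0.1]
opening: 0.0699
```

```bash
python3 plan.py .46 .028 .15 -1.4 15 5; python3 - <<'E'
from h import *
c=robot.get_calibration("wrist");im=robot.snapshot("wrist");cv2.imwrite("pics/w0.png",im[:,:,::-1]);print({k:(v if k!='world_from_camera' else v.round(4).tolist()) for k,v in c.items()})
import pickle;pickle.dump(c,open("w0.pkl","wb"))
E
```

```text
t 1.6 pos [ 0.4501 -0.0114  0.2004] F [ 0.8 -1.7  0.1] open 0.07 step [  2.    7.9 -10.1]
[np.float64(-0.4), -8, 10] [0.1, 0.2, 0.3]
[np.float64(-0.5), -8, 10] [0.1, 0.2, 0.3]
[np.float64(-0.6), -8, 10] [0.1, 0.2, 0.3]
[np.float64(-0.7), -8, 10] [0.1, 0.2, 0.3]
[np.float64(-0.8), -8, 10] [0.1, 0.2, 0.3]
{'fx': 296.4850919956398, 'fy': 296.4850919956398, 'cx': 257.5667981456094, 'cy': 184.53564528789332, 'D': array([0.01470391, 0.        , 0.        , 0.        , 0.        ]), 'world_from_camera': [[0.0032, -0.9986, -0.0533, 0.4909], [-0.9999, -0.0026, -0.011, -0.0105], [0.0108, 0.0533, -0.9985, 0.3455], [0.0, 0.0, 0.0, 1.0]]}
```

View pics/w0.png

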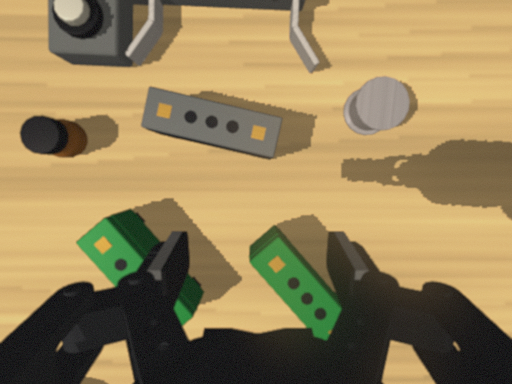

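The wrist view (picture 5) shows:
- lid corners near (151,88), (282,117), (273,158), (142,127)
- button cap at (73,9)
- cheek mouth ends at (131,55) and (316,68)
- green decoys right of and behind the descent spot, with far tops at (133,212) and (278,229)

```bash
python3 - <<'E'
from h import *;import pickle
c=pickle.load(open("w0.pkl","rb"));f=lambda px,z:ray("wrist",px,z,c)[:,:2].round(4)
L=f([(151,88),(282,117),(273,158),(142,127)],.064);print('lid',L.tolist(),L.mean(0),np.linalg.norm(np.roll(L,-1,0)-L,axis=1))
d=L[0]+L[3]-L[1]-L[2];print('yaw',np.degrees(np.arctan2(-d[0],d[1])))
print('btn',f([(73,9)],.058),'cheek ends',f([(131,55),(316,68)],.03).tolist(),'cheeks knee',f([(156,28),(295,33)],.03).tolist())
print('greens',f([(78,242),(133,212),(200,295),(250,258),(278,229),(340,305)],.064).tolist())
print('jar',f([(43,135)],.05),'spool',f([(384,103)],.046))
E
python3 plan.py .455 .024 .12 -1.4 15 5
```

```text
lid [[0.5653, 0.0856], [0.5395, -0.0363], [0.5011, -0.0281], [0.5294, 0.0946]] [0.533825 0.02895 ] [0.12460036 0.03926576 0.12592132 0.03701094]
yaw -12.471750102069011
btn [[0.6378 0.1577]] cheek ends [[0.6075, 0.117], [0.5959, -0.0745]] cheeks knee [[0.6348, 0.0909], [0.6312, -0.0522]]
greens [[0.4208, 0.1566], [0.4495, 0.1045], [0.3689, 0.0417], [0.405, -0.0065], [0.4332, -0.0333], [0.3589, -0.094]]
jar [[0.5229 0.1954]] spool [[ 0.5567 -0.1397]]
t 1.65 pos [ 0.4519 -0.0044  0.2007] F [0.9 6.3 0.1] open 0.07 step [  0.6   5.7 -16.1]
[-3, -6, 16] [-0.0, 0.2, 0.4]
[-3, -6, 16] [-0.0, 0.2, 0.4]
[-3, -6, 16] [-0.0, 0.2, 0.4]
[-4, -6, 16] [-0.0, 0.2, 0.4]
[-4, -6, 16] [-0.0, 0.2, 0.4]
```

All three measurements agree. I'll descend behind the battery.

arm_command([
  {"offset":[-3,-6,16],"angular":[0,0.2,0.4]},
  {"offset":[-3,-6,16],"angular":[0,0.2,0.4]},
  {"offset":[-3,-6,16],"angular":[0,0.2,0.4]},
  {"offset":[-4,-6,16],"angular":[0,0.2,0.4]},
  {"offset":[-4,-6,16],"angular":[0,0.2,0.4]},
])

```text
time: 2.15
tool_pos: [0.453, 0.0163, 0.1177]
ee_rot: [3.109, -0.047, 0.402]
ft_force: [0.5, -0.6, -0.6]
opening: 0.0698
```

```bash
python3 plan.py .476 .026 .028 -1.4 15 10|cut -c1-150
```

```text
t 2.15 pos [0.453  0.0163 0.1177] F [ 0.5 -0.6 -0.6] open 0.07 step [ 2.3  1.  -9. ]
[np.float64(-0.1), np.float64(-1.1), 9] [0.0, 0.0, -0.0]
[np.float64(-0.1), np.float64(-1.1), 9] [0.0, 0.0, -0.0]
[np.float64(-0.1), np.float64(-1.1), 9] [0.0, 0.0, -0.0]
[np.float64(-0.1), np.float64(-1.0), 9] [0.0, 0.0, -0.0]
[np.float64(-0.1), np.float64(-1.0), 9] [0.0, 0.0, -0.0]
[np.float64(-0.1), np.float64(-1.0), 9] [0.0, 0.0, -0.0]
[np.float64(-0.1), np.float64(-1.0), 9] [0.0, 0.0, -0.0]
[np.float64(-0.1), np.float64(-1.0), 9] [0.0, 0.0, -0.0]
[np.float64(-0.1), np.float64(-1.0), 9] [0.0, 0.0, -0.0]
[np.float64(-0.1), np.float64(-1.0), 9] [0.0, 0.0, -0.0]
```

arm_command([
  {"offset":[0,-1,9]},
  {"offset":[0,-1,9]},
  {"offset":[0,-1,9]},
  {"offset":[0,-1,9]},
  {"offset":[0,-1,9]},
])

```text
invalid input at $.series[0]: expected keys offset, angular
```

arm_command([
  {"offset":[0,-1,9]},
  {"offset":[0,-1,9]},
  {"offset":[0,-1,9]},
  {"offset":[0,0,9]},
  {"offset":[0,0,0]},
])

```text
invalid input at $.series[0]: expected keys offset, angular
```

```bash
python3 plan.py .478 .027 .016 -1.4 15 5|cut -c1-150;  python3 - <<'E'
from h import *
c=robot.get_calibration("wrist");im=robot.snapshot("wrist");s=robot.snapshot("side")
b=cv2.resize(s[150:290,200:340],(384,384),interpolation=cv2.INTER_CUBIC)
cv2.imwrite("pics/w1.png",np.hstack([cv2.resize(im,(416,384)),b])[:,:,::-1])
E
```

```text
t 2.15 pos [0.453  0.0163 0.1177] F [ 0.5 -0.6 -0.6] open 0.07 step [  5.    2.1 -20.3]
[np.float64(-0.4), np.float64(-2.3), 21] [0.0, 0.1, -0.1]
[np.float64(-0.4), np.float64(-2.3), 21] [0.0, 0.1, -0.1]
[np.float64(-0.4), np.float64(-2.3), 21] [0.0, 0.1, -0.1]
[np.float64(-0.5), np.float64(-2.3), 21] [0.0, 0.1, -0.1]
[np.float64(-0.5), np.float64(-2.3), 21] [0.0, 0.1, -0.1]
```

View pics/w1.png

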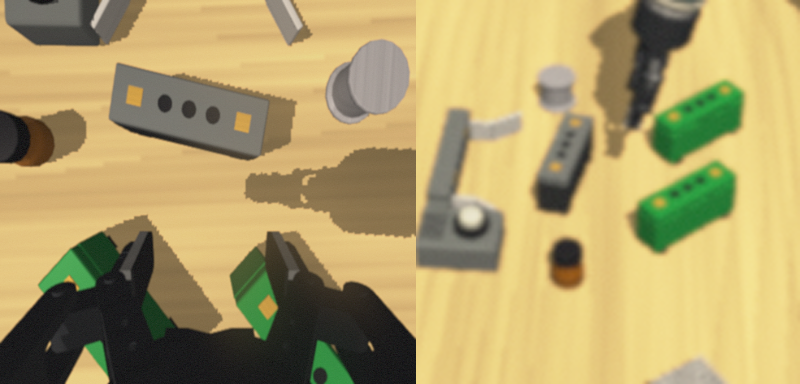

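The arm has not moved: both calls were refused for missing keys. The picture shows the fingers still above, with the green decoys just behind. I'll re-issue with both keys, biased slightly forward.

arm_command([
  {"offset":[1,-1,9],"angular":[0,0,0]},
  {"offset":[1,-1,9],"angular":[0,0,0]},
  {"offset":[1,-1,9],"angular":[0,0,0]},
  {"offset":[1,-1,9],"angular":[0,0,0]},
  {"offset":[1,-1,9],"angular":[0,0,0]},
])

```text
time: 2.75
tool_pos: [0.4701, 0.0207, 0.0756]
ee_rot: [3.108, -0.047, 0.403]
ft_force: [-0.5, 0.2, 0.8]
opening: 0.07
```

arm_command([
  {"offset":[0,-1,9],"angular":[0,0,0]},
  {"offset":[0,-1,9],"angular":[0,0,0]},
  {"offset":[0,0,9],"angular":[0,0,0]},
  {"offset":[0,0,9],"angular":[0,0,0]},
  {"offset":[0,0,0],"angular":[0,0,0]},
])

```text
time: 3.25
tool_pos: [0.4785, 0.0225, 0.0401]
ee_rot: [3.109, -0.046, 0.399]
ft_force: [-0.1, -0.3, -1.1]
opening: 0.0699
```

arm_command([
  {"offset":[0,0,2],"angular":[0,0,0]},
  {"offset":[0,0,2],"angular":[0,0,0]},
  {"offset":[0,0,1],"angular":[0,0,0]},
  {"offset":[0,0,1],"angular":[0,0,0]},
  {"offset":[0,0,0],"angular":[0,0,0]},
])

```text
time: 3.75
tool_pos: [0.4805, 0.0223, 0.0357]
ee_rot: [3.109, -0.047, 0.403]
ft_force: [-1.2, 0.0, 1.3]
opening: 0.0702
```

```bash
python3 plan.py .478 .027 .016 -1.4 15 5|head -2;  python3 - <<'E'
from h import *
im=robot.snapshot("wrist");s=robot.snapshot("side")
b=cv2.resize(s[150:270,220:340],(384,384),interpolation=cv2.INTER_CUBIC)
cv2.imwrite("pics/w2.png",np.hstack([cv2.resize(im,(416,384)),b])[:,:,::-1])
E
```

```text
t 3.75 pos [0.4805 0.0223 0.0357] F [-1.2  0.   1.3] open 0.07 step [-0.5  0.9 -3.9]
[np.float64(-1.5), np.float64(-0.9), 4] [0.0, 0.0, -0.1]
```

View pics/w2.png

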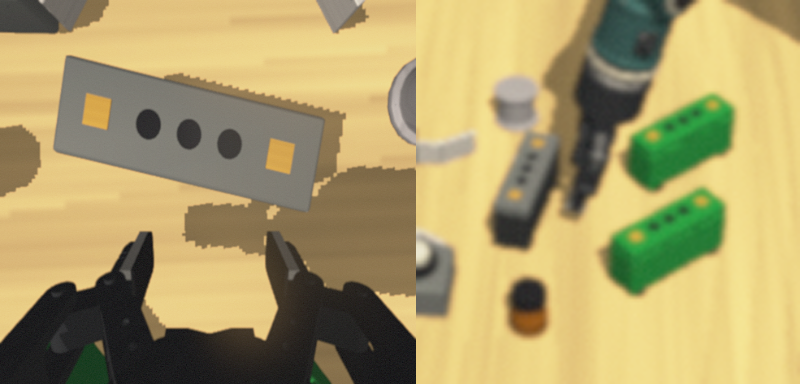

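The fingers (tips at (140,235) and (275,235) in the left half) are between the battery and the decoys, clear of both. I'll continue the guarded descent.

arm_command([
  {"offset":[-1,-1,3],"angular":[0,0,0]},
  {"offset":[-1,-1,3],"angular":[0,0,0]},
  {"offset":[0,0,3],"angular":[0,0,0]},
  {"offset":[0,0,2],"angular":[0,0,0]},
  {"offset":[0,0,0],"angular":[0,0,0]},
])

```text
time: 4.35
tool_pos: [0.4814, 0.0243, 0.0243]
ee_rot: [3.109, -0.047, 0.402]
ft_force: [-0.1, -0.3, -0.5]
opening: 0.07
```

arm_command([
  {"offset":[0,0,2],"angular":[0,0,0]},
  {"offset":[0,0,0],"angular":[0,0,0]},
  {"offset":[0,0,2],"angular":[0,0,0]},
  {"offset":[0,0,0],"angular":[0,0,0]},
  {"offset":[0,0,0],"angular":[0,0,0]},
])

```text
time: 4.85
tool_pos: [0.4825, 0.0243, 0.0207]
ee_rot: [3.109, -0.047, 0.403]
ft_force: [-0.4, 0.0, 0.5]
opening: 0.07
```

arm_command([
  {"offset":[0,0,1],"angular":[0,0,0]},
  {"offset":[0,0,1],"angular":[0,0,0]},
  {"offset":[0,0,1],"angular":[0,0,0]},
  {"offset":[0,0,0],"angular":[0,0,0]},
  {"offset":[0,0,0],"angular":[0,0,0]},
])

```text
time: 5.35
tool_pos: [0.4832, 0.0242, 0.0176]
ee_rot: [3.109, -0.047, 0.402]
ft_force: [-0.4, -0.1, 0.3]
opening: 0.0696
```

arm_command([
  {"offset":[0,0,1],"angular":[0,0,0]},
  {"offset":[0,0,1],"angular":[0,0,0]},
  {"offset":[0,0,0],"angular":[0,0,0]},
  {"offset":[0,0,0],"angular":[0,0,0]},
  {"offset":[0,0,0],"angular":[0,0,0]},
])

```text
time: 5.85
tool_pos: [0.4837, 0.0242, 0.0157]
ee_rot: [3.109, -0.047, 0.403]
ft_force: [-0.0, 0.4, 0.6]
opening: 0.0703
```

No bench contact, so tip height is about 5–13 mm, which is a good push height. I'll start the slow push.

arm_command([
  {"offset":[4.8,0,1.3],"angular":[0,0,0]},
  {"offset":[4.8,0,1.3],"angular":[0,0,0]},
  {"offset":[4.8,0,1.3],"angular":[0,0,0]},
  {"offset":[4.8,0,1.3],"angular":[0,0,0]},
  {"offset":[4.8,0,1.3],"angular":[0,0,0]},
])

```text
time: 6.35
tool_pos: [0.5081, 0.0226, 0.0152]
ee_rot: [3.108, -0.049, 0.4]
ft_force: [-4.4, -1.9, 1.6]
opening: 0.07
```

arm_command([
  {"offset":[4.8,0,1.3],"angular":[0,0,0]},
  {"offset":[4.8,0,1.3],"angular":[0,0,0]},
  {"offset":[4.8,0,1.3],"angular":[0,0,0]},
  {"offset":[4.8,0,1.3],"angular":[0,0,0]},
  {"offset":[4.8,0,1.3],"angular":[0,0,0]},
])

```text
time: 6.85
tool_pos: [0.5333, 0.0233, 0.0152]
ee_rot: [3.109, -0.045, 0.402]
ft_force: [-5.4, -0.5, 2.1]
opening: 0.0699
```

```bash
python3 plan.py .613 .0195 .016 -1.4 15 10|head -2;  python3 - <<'E'
from h import *;import pickle
c=robot.get_calibration("wrist");pickle.dump(c,open("w3.pkl","wb"));im=robot.snapshot("wrist")
cv2.imwrite("pics/w3.png",im[:,:,::-1])
E
```

```text
t 6.85 pos [0.5333 0.0233 0.0152] F [-5.4 -0.5  2.1] open 0.07 step [ 8.  -0.4  0.1]
[8, np.float64(0.1), np.float64(2.0)] [0.0, 0.0, -0.0]
```

View pics/w3.png

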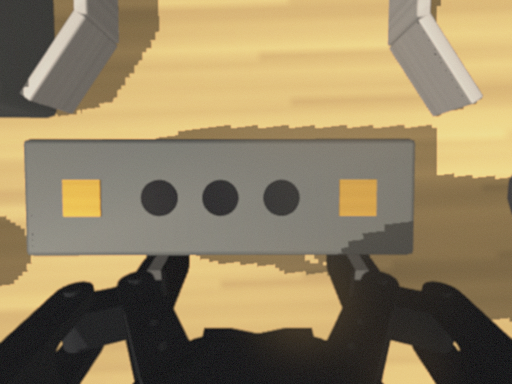

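The battery now sits square to the gripper. Lid edges run from x=26 to x=413, between rows 140 and 254. The cheeks are ahead at knees (105,40) and (392,42).

```bash
python3 - <<'E'
from h import *;import pickle
c=pickle.load(open("w3.pkl","rb"));f=lambda px,z:ray("wrist",px,z,c)[:,:2].round(4)
L=f([(27,140),(412,140),(412,254),(27,254)],.064);print(L.tolist(),L.mean(0))
print('mouth',f([(26,93),(479,98)],.03).tolist(),'knee in',f([(117,40),(390,42)],.03).tolist())
E
```

```text
[[0.5846, 0.0955], [0.5812, -0.0288], [0.5439, -0.0285], [0.5476, 0.0976]] [0.564325 0.03395 ]
mouth [[0.6092, 0.1205], [0.6018, -0.0754]] knee in [[0.6309, 0.0805], [0.6269, -0.0373]]
```

The battery is about 10 mm left of the dock centre line. I'll push diagonally so finger friction carries it to the right as well.

arm_command([
  {"offset":[4.8,1.3,1.3],"angular":[0,0,0]},
  {"offset":[4.8,1.3,1.3],"angular":[0,0,0]},
  {"offset":[4.8,1.3,1.3],"angular":[0,0,0]},
  {"offset":[4.8,1.3,1.3],"angular":[0,0,0]},
  {"offset":[4.8,1.3,1.3],"angular":[0,0,0]},
])

```text
time: 7.4
tool_pos: [0.5584, 0.016, 0.0153]
ee_rot: [3.109, -0.046, 0.403]
ft_force: [-4.9, 1.8, 0.8]
opening: 0.0703
```

arm_command([
  {"offset":[4.8,1.3,1.3],"angular":[0,0,0]},
  {"offset":[4.8,1.3,1.3],"angular":[0,0,0]},
  {"offset":[4.8,1.3,1.3],"angular":[0,0,0]},
  {"offset":[0,0,0],"angular":[0,0,0]},
  {"offset":[0,0,0],"angular":[0,0,0]},
])

```text
time: 7.9
tool_pos: [0.574, 0.0106, 0.0155]
ee_rot: [3.108, -0.048, 0.405]
ft_force: [-0.2, -0.1, -0.2]
opening: 0.0699
```

```bash
python3 plan.py .613 .0195 .016 -1.4 15 10|head -2;  python3 - <<'E'
from h import *;import pickle
c=robot.get_calibration("wrist");pickle.dump(c,open("w4.pkl","wb"));im=robot.snapshot("wrist");t=robot.snapshot("top")[140:188,190:288]
cv2.imwrite("pics/w4.png",np.vstack([im,cv2.resize(t,(441,216),interpolation=cv2.INTER_CUBIC)[:, :].copy() if 0 else np.pad(cv2.resize(t,(441,216),interpolation=cv2.INTER_CUBIC),((0,0),(0,71),(0,0)))])[:,:,::-1])
E
```

```text
t 7.9 pos [0.574  0.0106 0.0155] F [-0.2 -0.1 -0.2] open 0.07 step [3.9 0.9 0.1]
[4, np.float64(-1.0), np.float64(0.9)] [0.0, 0.0, -0.0]
```

View pics/w4.png

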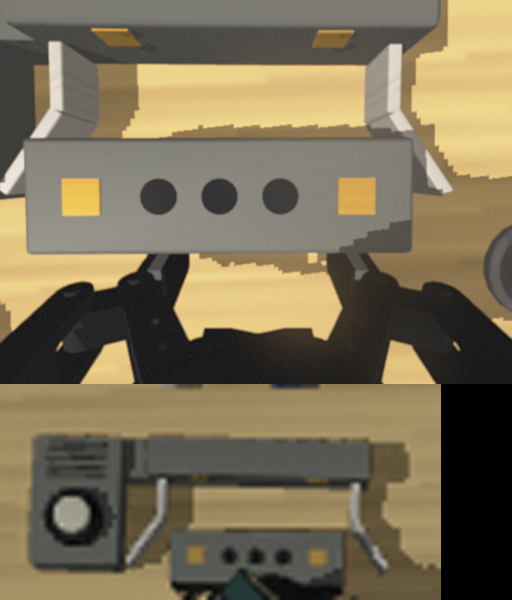

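The battery kept its place in the hand: lid at x 26 to 411, rows 140 to 253. Its front is entering between the cheeks, with inner top edges at (63,105) and (366,110) in the wrist view. I'll compute the offset next.

```bash
python3 - <<'E'
from h import *;import pickle
c=pickle.load(open("w4.pkl","rb"));f=lambda px,z:ray("wrist",px,z,c)[:,:2].round(4)
L=f([(27,140),(411,139),(411,252),(27,253)],.064);print('lid',L.tolist(),L.mean(0))
print('cheek top inner: stop end',f([(63,42),(388,44)],.03).tolist(),'knee',f([(63,107),(366,110)],.03).tolist(),'mouth',f([(8,193),(450,190)],.03).tolist())
print('stop edge top',f([(0,52),(437,62)],.045).tolist(), 'contacts',f([(118,38),(333,40)],.035).tolist())
t=lambda p,z: top(p,z,4.5,(190,140))
print('top lid',t([(171,531),(345,531),(345,583),(171,583)],.064).mean(0),'stop',t([(148,480),(369,482)],.045).tolist(),'knee outerL/innerR',t([(166,482),(352,485)],.03).tolist(),'btn',t([(72,513)],.058))
print('(subtract 384)');g=lambda p,z: t(np.array(p)-[0,384],z)
print('top lid',g([(171,531),(345,531),(345,583),(171,583)],.064).mean(0),'stop',g([(148,480),(369,482)],.045).tolist(),'knees',g([(166,520),(352,520)],.03).tolist(),'btn',g([(72,513)],.058))
E
```

```text
lid [[0.6254, 0.0829], [0.622, -0.0415], [0.5849, -0.041], [0.5886, 0.085]] [0.605225 0.02135 ]
cheek top inner: stop end [[0.6715, 0.0908], [0.6668, -0.0495]] knee [[0.6438, 0.0925], [0.6388, -0.0396]] mouth [[0.6071, 0.1183], [0.6026, -0.0759]]
stop edge top [[0.6614, 0.1053], [0.6531, -0.0615]] contacts [[0.6704, 0.065], [0.6671, -0.0244]]
top lid [0.32269807 0.02231056] stop [[0.3785173852213313, 0.10335691969629404], [0.3755283447549723, -0.059216808488597596]] knee outerL/innerR [[0.37683486274646727, 0.09128587397223914], [0.37331932338407603, -0.047074864269661704]] btn [[0.35514556 0.15765801]]
(subtract 384)
top lid [0.6033399  0.02018097] stop [[0.6664913133632389, 0.10343015758104515], [0.6629636479344035, -0.06359945386086355]] knees [[0.6384323701882948, 0.09098805728591161], [0.6367842409416073, -0.050762726173252275]] btn [[0.63927086 0.15915118]]
```

Centred within about 1 mm and parallel. I'll push straight in.

arm_command([
  {"offset":[4.8,0,1.3],"angular":[0,0,0]},
  {"offset":[4.8,0,1.3],"angular":[0,0,0]},
  {"offset":[4.8,0,1.3],"angular":[0,0,0]},
  {"offset":[4.8,0,1.3],"angular":[0,0,0]},
  {"offset":[4.8,0,1.3],"angular":[0,0,0]},
])

```text
time: 8.5
tool_pos: [0.5964, 0.0101, 0.0147]
ee_rot: [3.108, -0.046, 0.398]
ft_force: [-7.3, 1.4, 5.5]
opening: 0.0702
```

arm_command([
  {"offset":[2.9,0,0.8],"angular":[0,0,0]},
  {"offset":[2.9,0,0.8],"angular":[0,0,0]},
  {"offset":[1.9,0,0.5],"angular":[0,0,0]},
  {"offset":[1.9,0,0.5],"angular":[0,0,0]},
  {"offset":[1.0,0,0.3],"angular":[0,0,0]},
])

```text
time: 9.0
tool_pos: [0.6073, 0.0098, 0.0146]
ee_rot: [3.108, -0.047, 0.398]
ft_force: [-7.6, 1.4, 5.7]
opening: 0.0698
```

arm_command([
  {"offset":[1.0,0,0.3],"angular":[0,0,0]},
  {"offset":[1.0,0,0.3],"angular":[0,0,0]},
  {"offset":[1.0,0,0.3],"angular":[0,0,0]},
  {"offset":[1.0,0,0.3],"angular":[0,0,0]},
  {"offset":[0,0,0],"angular":[0,0,0]},
])

```text
time: 9.5
tool_pos: [0.6116, 0.0097, 0.0145]
ee_rot: [3.108, -0.047, 0.399]
ft_force: [-8.1, 0.6, 4.4]
opening: 0.0701
```

arm_command([
  {"offset":[1.0,0,0.2],"angular":[0,0,0]},
  {"offset":[1.0,0,0.2],"angular":[0,0,0]},
  {"offset":[1.0,0,0.2],"angular":[0,0,0]},
  {"offset":[0,0,0],"angular":[0,0,0]},
  {"offset":[0,0,0],"angular":[0,0,0]},
])

```text
time: 10.0
tool_pos: [0.6147, 0.0096, 0.0145]
ee_rot: [3.108, -0.047, 0.399]
ft_force: [-6.2, 0.0, 3.3]
opening: 0.07
```

arm_command([
  {"offset":[1.0,0,0.2],"angular":[0,0,0]},
  {"offset":[1.0,0,0.2],"angular":[0,0,0]},
  {"offset":[0,0,0],"angular":[0,0,0]},
  {"offset":[0,0,0],"angular":[0,0,0]},
  {"offset":[0,0,0],"angular":[0,0,0]},
])

```text
time: 10.5
tool_pos: [0.6168, 0.0095, 0.0146]
ee_rot: [3.108, -0.047, 0.399]
ft_force: [-4.9, 0.2, 1.8]
opening: 0.0698
```

arm_command([
  {"offset":[1.0,0,0.2],"angular":[0,0,0]},
  {"offset":[1.0,0,0.2],"angular":[0,0,0]},
  {"offset":[0,0,0],"angular":[0,0,0]},
  {"offset":[0,0,0],"angular":[0,0,0]},
  {"offset":[0,0,0],"angular":[0,0,0]},
])

```text
time: 11.0
tool_pos: [0.6187, 0.0094, 0.0146]
ee_rot: [3.108, -0.047, 0.399]
ft_force: [-6.7, 0.6, 3.1]
opening: 0.0699
```

arm_command([
  {"offset":[1.0,0,0.2],"angular":[0,0,0]},
  {"offset":[1.0,0,0.2],"angular":[0,0,0]},
  {"offset":[0,0,0],"angular":[0,0,0]},
  {"offset":[0,0,0],"angular":[0,0,0]},
  {"offset":[0,0,0],"angular":[0,0,0]},
])

```text
time: 11.5
tool_pos: [0.6189, 0.0094, 0.0144]
ee_rot: [3.108, -0.047, 0.394]
ft_force: [-12.2, 0.5, 7.8]
opening: 0.0698
```

```bash
python3 - <<'E'
from h import *;import pickle
c=robot.get_calibration("wrist");pickle.dump(c,open("w5.pkl","wb"));im=robot.snapshot("wrist");t=robot.snapshot("top")[140:188,190:288]
cv2.imwrite("pics/w5.png",np.vstack([im,np.pad(cv2.resize(t,(441,216),interpolation=cv2.INTER_CUBIC),((0,0),(0,71),(0,0)))])[:,:,::-1]);print(robot.get_obs()["ft_force"])
E
```

```text
[-11.81088016   0.57365173   8.56799303]
```

View pics/w5.png

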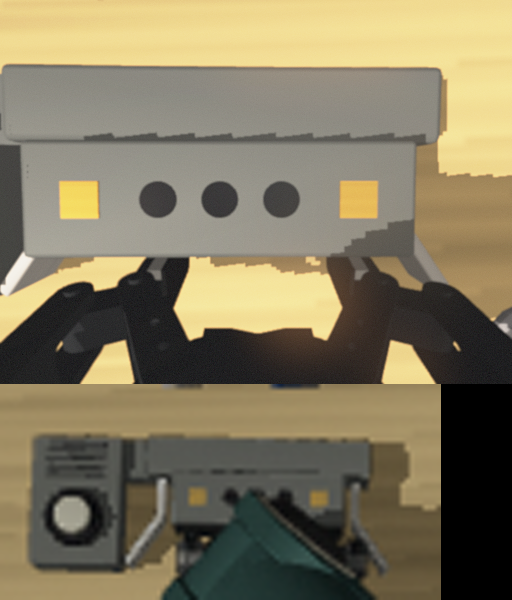

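Motion stalls at x=0.619 with force rising to 12 N. The image shows the lid flush against the stop (row 140) between the cheeks. I'll back off straight and then lift, moving away over the decoys.

arm_command([
  {"offset":[-4,0,-1],"angular":[0,0,0]},
  {"offset":[-8,0,-2],"angular":[0,0,0]},
  {"offset":[-12,0,-3],"angular":[0,0,0]},
  {"offset":[-12,0,-5],"angular":[0,0,0]},
  {"offset":[-10,0,-10],"angular":[0,0,0]},
])

```text
time: 12.1
tool_pos: [0.5716, 0.0111, 0.0239]
ee_rot: [3.109, -0.047, 0.402]
ft_force: [0.2, 0.9, -0.2]
opening: 0.0702
```

arm_command([
  {"offset":[-3,0,-20],"angular":[0,0,0]},
  {"offset":[0,0,-35],"angular":[0,0,0]},
  {"offset":[0,0,-40],"angular":[0,0,0]},
  {"offset":[0,0,-30],"angular":[0,0,0]},
  {"offset":[0,0,0],"angular":[0,0,0]},
], fingers=0)

```text
time: 12.6
tool_pos: [0.5392, 0.0127, 0.1484]
ee_rot: [3.106, -0.047, 0.415]
ft_force: [0.5, -0.4, 0.1]
opening: 0.0003
```

```bash
python3 - <<'E'
from h import *;import pickle
c=robot.get_calibration("wrist");pickle.dump(c,open("w6.pkl","wb"));im=robot.snapshot("wrist");t=robot.snapshot("top")[140:188,190:288]
cv2.imwrite("pics/w6.png",np.vstack([im,np.pad(cv2.resize(t,(441,216),interpolation=cv2.INTER_CUBIC),((0,0),(0,71),(0,0)))])[:,:,::-1])
E
python3 plan.py .6385 .159 .15 -1.4 0 10
```

```text
t 12.7 pos [0.5379 0.0118 0.1449] F [ 0.2 -0.1 -0.1] open 0.0 step [10.1 14.7  0.5]
[9, -15, np.float64(1.9)] [0.0, -1.5, -0.0]
[9, -15, np.float64(1.7)] [0.0, -1.5, -0.0]
[10, -15, np.float64(1.4)] [0.0, -1.5, -0.0]
[10, -15, np.float64(1.2)] [0.0, -1.5, -0.0]
[10, -15, np.float64(1.0)] [0.0, -1.5, -0.0]
[10, -15, np.float64(0.7)] [0.0, -1.5, -0.0]
[10, -15, np.float64(0.5)] [0.0, -1.5, -0.0]
[10, -15, np.float64(0.2)] [0.0, -1.5, -0.0]
[10, -15, np.float64(-0.0)] [0.0, -1.5, -0.0]
[10, -15, np.float64(-0.3)] [0.0, -1.5, -0.0]
```

View pics/w6.png

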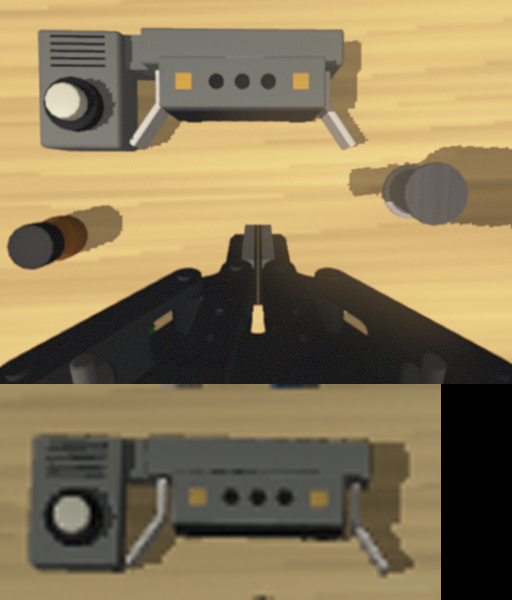

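The battery is seated: lid from (163,57) to (327,107), against the stop and between the cheeks. The cap is at (66,99). I'll do a numeric check and refine the button position.

```bash
python3 - <<'E'
from h import *;import pickle
c=pickle.load(open("w6.pkl","rb"));f=lambda px,z:ray("wrist",px,z,c)[:,:2].round(4)
L=f([(163,57),(325,57),(327,106),(161,107)],.064);print('lid',L.tolist(),L.mean(0))
print('btn',f([(66,99)],.058),'stop far top',f([(141,29),(343,31)],.045).tolist(), 'charger',f([(39,30),(40,149),(134,149)],.04).tolist())
g=lambda p,z: top(np.array(p)-[0,384],z,4.5,(190,140))
L=g([(172,475),(343,475),(343,526),(172,526)],.064);print('top lid',L.tolist(),L.mean(0),'btn',g([(71,513)],.058),'stop far',g([(148,438),(369,440)],.045).tolist())
E
```

```text
lid [[0.6694, 0.0802], [0.666, -0.0437], [0.6288, -0.0445], [0.6316, 0.0833]] [0.64895  0.018825]
btn [[0.6411 0.1589]] stop far top [[0.7001, 0.1029], [0.694, -0.0635]] charger [[0.7034, 0.1892], [0.6046, 0.194], [0.6025, 0.1151]]
top lid [[0.665985531851857, 0.08381157116564782], [0.6644646232336551, -0.043600889415440276], [0.6258807313326222, -0.04306672674813119], [0.6273520393459555, 0.08382964214594801]] [0.64592073 0.0202434 ] btn [[0.63928039 0.15990129]] stop far [[0.6990143484787339, 0.10348527410507728], [0.6954214049197367, -0.06411942891944336]]
```

The battery is home, at (0.647, 0.0195) from the average of two views against an expected (0.647, 0.0195), and square. I'll move above the button at (0.639, 0.159).

arm_command([
  {"offset":[9,-15,2],"angular":[0,-1.5,0]},
  {"offset":[9,-15,2],"angular":[0,-1.5,0]},
  {"offset":[10,-15,1],"angular":[0,-1.5,0]},
  {"offset":[10,-15,1],"angular":[0,-1.5,0]},
  {"offset":[10,-15,1],"angular":[0,-1.5,0]},
])

```text
time: 13.2
tool_pos: [0.5881, 0.0864, 0.1449]
ee_rot: [3.13, -0.047, 0.193]
ft_force: [0.6, -0.5, 0.7]
opening: -0.0
```

arm_command([
  {"offset":[10,-15,1],"angular":[0,-1.5,0]},
  {"offset":[10,-15,0],"angular":[0,-1.5,0]},
  {"offset":[10,-15,0],"angular":[0,-1.5,0]},
  {"offset":[10,-15,0],"angular":[0,-1.5,0]},
  {"offset":[10,-15,0],"angular":[0,-1.5,0]},
])

```text
time: 13.7
tool_pos: [0.6403, 0.1598, 0.147]
ee_rot: [3.137, -0.048, -0.012]
ft_force: [0.7, 0.3, -0.9]
opening: -0.0
```

arm_command([
  {"offset":[0,0,0],"angular":[0,0,0]},
  {"offset":[0,0,0],"angular":[0,0,0]},
  {"offset":[0,0,0],"angular":[0,0,0]},
  {"offset":[0,0,0],"angular":[0,0,0]},
  {"offset":[0,0,0],"angular":[0,0,0]},
])

```text
time: 14.2
tool_pos: [0.6402, 0.1587, 0.1492]
ee_rot: [3.138, -0.049, -0.006]
ft_force: [0.8, 1.2, -0.4]
opening: 0.0001
```

```bash
python3 plan.py .6395 .159 .085 -1.4 0 5
```

```text
t 14.2 pos [0.6402 0.1587 0.1492] F [ 0.8  1.2 -0.4] open 0.0 step [ -0.1   0.1 -12.8]
[np.float64(-0.1), np.float64(-0.1), 13] [0.0, 0.0, -0.1]
[np.float64(-0.1), np.float64(-0.1), 13] [0.0, 0.0, -0.1]
[np.float64(-0.1), np.float64(-0.1), 13] [0.0, 0.0, -0.1]
[np.float64(-0.1), np.float64(-0.1), 13] [0.0, 0.0, -0.1]
[np.float64(-0.1), np.float64(-0.1), 13] [0.0, 0.0, -0.1]
```

arm_command([
  {"offset":[0,0,15],"angular":[0,0,0]},
  {"offset":[0,0,15],"angular":[0,0,0]},
  {"offset":[0,0,15],"angular":[0,0,0]},
  {"offset":[0,0,15],"angular":[0,0,0]},
  {"offset":[0,0,10],"angular":[0,0,0]},
])

```text
time: 14.7
tool_pos: [0.6392, 0.159, 0.0767]
ee_rot: [3.138, -0.048, -0.011]
ft_force: [-0.1, 0.3, -0.1]
opening: -0.0003
```

arm_command([
  {"offset":[0,0,4],"angular":[0,0,0]},
  {"offset":[0,0,3],"angular":[0,0,0]},
  {"offset":[0,0,2],"angular":[0,0,0]},
  {"offset":[0,0,2],"angular":[0,0,0]},
  {"offset":[0,0,0],"angular":[0,0,0]},
])

```text
time: 15.2
tool_pos: [0.6402, 0.1595, 0.0687]
ee_rot: [3.139, -0.048, -0.006]
ft_force: [-2.3, 0.1, 3.7]
opening: -0.0002
```

arm_command([
  {"offset":[0,0,2],"angular":[0,0,0]},
  {"offset":[0,0,2],"angular":[0,0,0]},
  {"offset":[0,0,1],"angular":[0,0,0]},
  {"offset":[0,0,1],"angular":[0,0,0]},
  {"offset":[0,0,0],"angular":[0,0,0]},
])

```text
time: 15.7
tool_pos: [0.6405, 0.1596, 0.0667]
ee_rot: [3.137, -0.048, -0.004]
ft_force: [-11.0, -3.4, 29.0]
opening: 0.0
```

arm_command([
  {"offset":[0,0,1],"angular":[0,0,0]},
  {"offset":[0,0,1],"angular":[0,0,0]},
  {"offset":[0,0,0],"angular":[0,0,0]},
  {"offset":[0,0,0],"angular":[0,0,0]},
  {"offset":[0,0,0],"angular":[0,0,0]},
])

```text
time: 16.2
tool_pos: [0.6405, 0.1597, 0.0665]
ee_rot: [3.136, -0.048, -0.003]
ft_force: [-16.1, -5.7, 39.9]
opening: -0.0
```

Hard stop at TCP z=0.0665. The spring force of 3.7 N at 0.0687 corresponds to about 3.8 mm of travel, so the button bottomed at about 6 mm. I'll release and retreat.

arm_command([
  {"offset":[0,0,-8],"angular":[0,0,0]},
  {"offset":[0,0,-10],"angular":[0,0,0]},
  {"offset":[0,0,-20],"angular":[0,0,0]},
  {"offset":[0,0,-40],"angular":[0,0,0]},
  {"offset":[0,0,-40],"angular":[0,0,0]},
])

```text
time: 16.7
tool_pos: [0.6404, 0.1594, 0.1793]
ee_rot: [3.139, -0.048, -0.008]
ft_force: [0.6, 0.3, 0.0]
opening: 0.0
```

arm_command([
  {"offset":[-30,10,-20],"angular":[0,0,0]},
  {"offset":[-40,20,-10],"angular":[0,0,0]},
  {"offset":[-40,20,0],"angular":[0,0,0]},
  {"offset":[-20,10,0],"angular":[0,0,0]},
  {"offset":[0,0,0],"angular":[0,0,0]},
])

```text
time: 17.2
tool_pos: [0.5069, 0.102, 0.2096]
ee_rot: [3.136, -0.049, -0.007]
ft_force: [0.7, -0.8, -0.1]
opening: -0.0
```

```bash
python3 - <<'E'
from h import *
o=robot.get_obs();print(o["time"],o["tool_pos"],o["ft_force"])
c=robot.get_calibration("wrist");im=robot.snapshot("wrist");t=robot.snapshot("top")[120:270,80:430]
cv2.imwrite("pics/w7.png",np.vstack([im,cv2.resize(t,(512,216))])[:,:,::-1])
import pickle;pickle.dump(c,open("w7.pkl","wb"))
E
```

```text
17.2 [0.5068604  0.10197186 0.209563  ] [ 0.65199494 -0.82977375 -0.06202122]
```

View pics/w7.png

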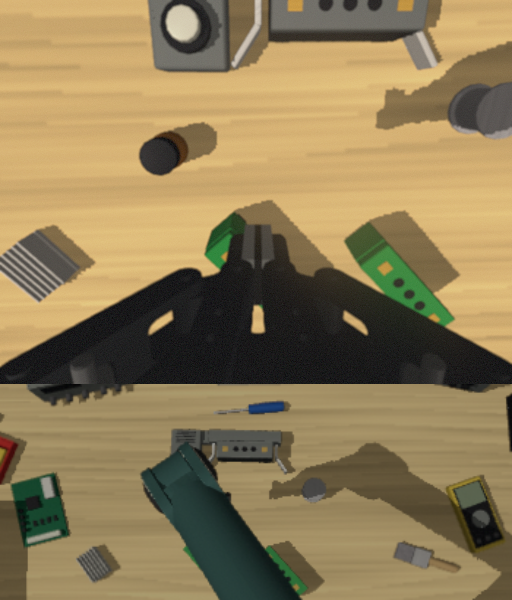

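The battery is still seated against the stop and the button is up. The spool, jar and other bystanders are where they were, and the arm is clear at z≈0.21. I'm handing in.

```bash
python3 - <<'E'
from h import *;import pickle
c=pickle.load(open("w7.pkl","rb"));f=lambda px,z:ray("wrist",px,z,c)[:,:2].round(4).tolist()
print('lid near corners',f([(270,26),(428,27)],.064),'jar',f([(162,155)],.05),'F',robot.get_obs()["ft_force"].round(1))
print(robot.job_done())
E
```

```text
lid near corners [[0.6348, 0.0861], [0.6297, -0.0456]] jar [[0.526, 0.1945]] F [ 0.   0.7 -0.5]
the job is handed in; nothing more can be done
None
```

I pushed the battery home in the dock, pressed the start button fully, and handed the job in at about 17 s of the 61 s. `job_done` gave no verdict, so the results below are from my own checks.

**Battery:** I pushed it with two spread fingertips about 10 mm above the bench, on its near face only. It squared up, and a diagonal push moved it about 10 mm onto the dock centre line. It then went straight in until the tool stalled against the stop at 12 N. Measured after backing off, its centre was within about 2 mm of home in two views and it stood square to the stop.

**Button:** I pressed it to a hard stop with about 6 mm of travel, judged from tool height and the spring force. The press peaked at about 40 N at the wrist, more than I intended, and it was made with the fingertips. If that force counts against the 40 N limit for the gripper's body, it is right at the edge.

**Last checks:**
- **Button and arm:** the button looked up again, and the arm was clear with about zero force on it.
- **Bystanders:** by eye they were unmoved. I measured only the jar at the end, about 3–5 mm from its first position, which is within measuring error.
- **Battery position:** the last look put the lid's near edge about 3–5 mm nearer the stop than the earlier views did. It was at the picture's border, so I took it as measuring error; the battery still looked flush against the stop.

Two move calls were refused on the way for a missing key; nothing moved, and I re-sent them.

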